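# Load the test chamber, shut its lid and tighten it down crisscross

### The job

Lay every ceramic test bar from the white mat flat on the floor of the test chamber, none on top of another, then gently lower the lid fully shut. Then tighten the four wing screws clockwise in crisscross order (each followed by the one diagonally opposite), in two passes: first all four to about their yellow half-way marks, then all four to their red marks at the stop. Do not turn the screws before the lid is shut, and leave the jar, screwdriver and caliper alone.

Things in the scene. Friction and masses are not known exactly. Their poses are not given: they have to be found in the camera images.
- chamber: Test chamber, an open-topped blue-grey box bolted to the bench: outside 216 x 186 x 70 mm (x, y, z), inside 180 x 150 mm and 48 mm deep, walls 18 mm, inner floor (white) 22 mm above the bench. Origin: centre of its underside. Axes: x along the hinge (long side), +y towards the hinged rim, z up. Fixed during a run; place and yaw (up to 0.25 rad) vary.
- lid (a joint): Lid angle in rad: 0 fully shut, grows as it opens, starts about 1.6 to 1.8 (standing open, leaning a little back), stop at 1.85. The hinge is stiff (holds the lid at any angle; about 0.8 N m plus or minus the lid's weight, so at most 8 N pushed at the lip). Lid: aluminium plate 216 x 186 x 12 mm, 0.5 kg, carrying the four wing screws on its outer (upper) face; shut, its top is 82 mm above the bench. Push its outer face from behind, midway between the screws, to shut it.
- lid_hinge (a point): Middle of the hinge line, in the chamber frame at (0, 93, 70) mm. Axes: those of the lid; x along the hinge, -y from the hinge towards the lip in the lid's plane, z out of the lid's outer face. The lid's underside is the plane z = 0 and its outer face z = 12 mm of this frame.
- lid_lip (a point): Middle of the outer face of the black lip (80 mm wide, 26 mm long, 12 mm thick) on the lid's free edge, 205 mm from the hinge line; the lip ends 6 mm beyond it. Axes as the lid.
- screw_a (a joint): Angle of wing screw a in rad: 0 slack, grows clockwise (seen from above the shut lid); starts at 0 to 0.25; half-way mark (yellow dot) at 1.05; tight at the stop, 2.09 (red dot). Stays where it is left; turning takes about 0.12 N m.
- screw_a_grip (a point): Grip point of wing screw a, on its axis, 30 mm above the lid's outer face. The wing is a black upright bar 54 mm long (this point's x axis), 16 mm thick (y axis), from 12 to 44 mm above the lid's face; its +x end is painted white on top and is the pointer. Lid shut, the axis stands at (-88, -72) mm in the chamber's x, y. Diagonally opposite screw_c.
- screw_b (a joint): Angle of wing screw b in rad: 0 slack, grows clockwise (seen from above the shut lid); starts at 0 to 0.25; half-way mark (yellow dot) at 1.05; tight at the stop, 2.09 (red dot). Stays where it is left; turning takes about 0.12 N m.
- screw_b_grip (a point): Grip point of wing screw b, on its axis, 30 mm above the lid's outer face. The wing is a black upright bar 54 mm long (this point's x axis), 16 mm thick (y axis), from 12 to 44 mm above the lid's face; its +x end is painted white on top and is the pointer. Lid shut, the axis stands at (88, -72) mm in the chamber's x, y. Diagonally opposite screw_d.
- screw_c (a joint): Angle of wing screw c in rad: 0 slack, grows clockwise (seen from above the shut lid); starts at 0 to 0.25; half-way mark (yellow dot) at 1.05; tight at the stop, 2.09 (red dot). Stays where it is left; turning takes about 0.12 N m.
- screw_c_grip (a point): Grip point of wing screw c, on its axis, 30 mm above the lid's outer face. The wing is a black upright bar 54 mm long (this point's x axis), 16 mm thick (y axis), from 12 to 44 mm above the lid's face; its +x end is painted white on top and is the pointer. Lid shut, the axis stands at (88, 72) mm in the chamber's x, y. Diagonally opposite screw_a.
- screw_d (a joint): Angle of wing screw d in rad: 0 slack, grows clockwise (seen from above the shut lid); starts at 0 to 0.25; half-way mark (yellow dot) at 1.05; tight at the stop, 2.09 (red dot). Stays where it is left; turning takes about 0.12 N m.
- screw_d_grip (a point): Grip point of wing screw d, on its axis, 30 mm above the lid's outer face. The wing is a black upright bar 54 mm long (this point's x axis), 16 mm thick (y axis), from 12 to 44 mm above the lid's face; its +x end is painted white on top and is the pointer. Lid shut, the axis stands at (-88, 72) mm in the chamber's x, y. Diagonally opposite screw_b.
- bar1: Cream ceramic test bar 76 x 24 x 24 mm (length along its x), 0.12 to 0.24 kg, lying on the white mat at the start; origin: its centre. May be absent.
- bar2: Cream ceramic test bar 76 x 24 x 24 mm (length along its x), 0.12 to 0.24 kg, lying on the white mat at the start; origin: its centre. May be absent.
- bar3: Cream ceramic test bar 76 x 24 x 24 mm (length along its x), 0.12 to 0.24 kg, lying on the white mat at the start; origin: its centre. May be absent.
- bar4: Cream ceramic test bar 76 x 24 x 24 mm (length along its x), 0.12 to 0.24 kg, lying on the white mat at the start; origin: its centre. May be absent.
- mat: White mat, 240 x 170 x 4 mm, fixed, on which the bars start; origin: centre of its underside.
- jar: Closed jar, 60 mm across, 80 mm tall; bystander. Origin: centre of its underside.
- screwdriver: Screwdriver lying on the bench; bystander.
- caliper: Caliper, 160 mm long, lying on the bench; bystander.
Not all that is in view belongs to the job. What is shaped like the bar4 but green is not meant.

How it is judged:
By the outcome, as a careful person would: the job done as asked, in the order asked, and still so for the second after the job is handed in, with the robot touching nothing.
Of bar1, bar2, bar3, bar4 only 2 to 4 are there at a start; the rules pass over those that are not, and their reading is None.
At some moment in a run one of bar1, bar2, bar3, bar4 may be knocked a few centimetres aside while the robot is not near it.
Once in a run the grip may slacken for a moment while it holds something.
It also fails if it takes over 210 s, if anything falls off the work surface, if the arm or the gripper's body presses on something with over 40 N, if the wrist force passes 120 N, or if a joint passes its speed limit or range.

### The arm

A 6-joint arm with a two-finger parallel gripper is mounted at the origin on the work surface. World frame = base frame: x ahead of the robot, y to its left, z up, the work surface at z = 0. Lengths are in m, angles in rad, forces in N, time in s.
With the tool pointing down it reaches from about 0.35 to 0.85 m from the base axis. Payload 8.1 kg.
Tool frame: the origin (TCP) lies on the centre line of the jaws, within the pads' length; the fingertips stand robot.tips_ahead ahead of it and the grasp point (between the pads) lies 8 mm behind it (robot.tips_ahead is the distance from the TCP to the fingertips, in m); z points along the fingers, y is the direction in which the jaws open and shut (so a half turn about z gives the same grasp; the last joint's range is limited). The gripper opens to 93 mm and grips with 3 to 60 N. Pads are 15 mm wide; open, the fingers measure 128 mm over their backs; the gripper's body (75 mm by 188 mm) begins 65 mm behind the grasp point.
Start: joints at [1.016, 0.13, 1.488, -0, 1.523, -0.085], TCP at [0.272, 0.535, 0.23] pointing down, gripper open.
Joint ranges: [-2.96, 2.96], [-0.89, 2.26], [0.02, 2.5], [-1.34, 4.48], [0, 2.73], [-2.66, 2.66]. Speed limits (rad/s): [2.39, 2.39, 2.79, 3.14, 3.14, 3.14].

### API

Orientations are given as a rotation vector (axis times angle).
In Python, from plant import monitor, eyes, job, robot gives the robot as it stands.
- The arm moves only by the tool servo_tool, never from a script. Its argument "plan" is a list that holds one entry, the list of rows, each a list of 7 numbers: the closure, from -1 (fully open) to 1 (shut), so that 0 is half open, then the shift along the world's x, y, z in mm, then the turn, a rotation vector about the world's x, y, z in rad. In form: [[[hand, dx, dy, dz, ax, ay, az], ...]]. A call has 1 to 12 rows; each row shifts and turns the commanded pose from where the row before left it; what a row does not reach is not made up. A row lasts 1/10 s, in which the tool goes at most 50 mm and 8.59 degrees, less where a joint would pass 70% of its speed; a pose out of reach is approached as far as the arm can. A call with a gripper value outside its range is refused whole. The fingers move at their own pace and stop on an object; "force" is the grip in N (left out, the last holds). Time passes only in rows, so rows that do not move let the fingers close. It gives the time, the measured TCP pose, the force and the opening at its end, in the units of the state.
- monitor.read_state(): the state, without advancing time (a new reading comes with each control period).
- eyes.read_camera(name): name is "scene" or "top"; returns the picture (400x640x3 uint8, red, green, blue); there is no depth.
- eyes.camera_info(name): a dict with "mtx" (3x3 intrinsics, pixels), "R" (3x3) and "t" (3): a world point X has camera coordinates R X + t. Camera axes: x right, y down, z forward; pixel columns grow to the right and rows downward; lengths in m; the calibration is good to about 2 mm. A picture is of the moment at which its call begins. camera_info takes no time and is no camera call.
- job.close_job(): hands the job in, once; it reports no verdict.
The state is a dict: "t": time; "q": joint angles; "dq": joint speeds; "joint_torque": joint torques, N m; "tool_pos": TCP position; "orientation": TCP orientation; "force": force on the tool from outside, world axes, zero at the start; "wrist_torque": the same for the moment, N m; "opening": finger opening in m.
Only numpy, scipy, OpenCV 4.12 (cv2) and the standard library are available. Lean on these libraries where they do the work, as an engineer would, in place of code of your own. Each camera call takes 0.05 s, during which the arm holds its last target. There are 200 camera calls.

## Working session

There is one attempt and no reset: what is moved stays moved. The work goes in short steps, Python scripts to look and compute and a tool call to move; the robot and the scene stay as the last step left them, time stands still between calls to the robot, and variables do not carry over. Pictures are saved under pics/ and viewed, about 12 in all and at most 16, crops included, and the job is handed in when it is done.

Besides the shell and the picture viewer there is one more tool, called after "Request:" as name(argument=value, ...), one argument or row to a line, values as JSON. servo_tool: Moves the arm, as the interface text tells. Its arguments: {"type":"object","properties":{"plan":{"type":"array"},"force":{"type":"number"}},"required":["plan"]}

```bash
ls; mkdir -p pics
python3 - <<'E'
from plant import monitor, eyes, job, robot
import cv2
print(monitor.read_state()); print(robot.tips_ahead)
for n in("scene","top"):
    cv2.imwrite(f"pics/{n}0.png",eyes.read_camera(n)[:,:,::-1]); print(eyes.camera_info(n))
E
```

```text
pics
{'t': 0.0, 'q': array([ 1.01562017e+00,  1.31169731e-01,  1.48929316e+00,  9.34205891e-06,
        1.52297396e+00, -8.53893947e-02]), 'dq': array([-3.27396213e-05, -1.04127951e-03, -9.63997071e-04,  2.61712241e-04,
        1.04333618e-03,  7.21549659e-04]), 'joint_torque': array([-9.36356591e-04, -5.59851301e+01, -4.91752160e+01,  7.66990450e-02,
        3.58949136e-02, -1.41440592e-04]), 'tool_pos': array([0.2712983 , 0.53454471, 0.22857468]), 'orientation': array([-7.31035281e-01, -3.05474727e+00,  2.74441362e-03]), 'force': array([-0.67960277, -0.04830261,  0.51071942]), 'wrist_torque': array([-0.08060859, -0.05757385, -0.02067354]), 'opening': 0.09316113752608647}
0.011
{'mtx': array([[367.37103544,   0.        , 318.98126786],
       [  0.        , 367.37103544, 196.28634064],
       [  0.        ,   0.        ,   1.        ]]), 'R': array([[ 0.08063876,  0.99654266, -0.02000286],
       [ 0.74254731, -0.07344902, -0.66575426],
       [-0.66492171,  0.03883253, -0.74590291]]), 't': array([-0.07082565, -0.30631747,  1.51660052])}
{'mtx': array([[461.53446451,   0.        , 321.1151431 ],
       [  0.        , 461.53446451, 196.90480402],
       [  0.        ,   0.        ,   1.        ]]), 'R': array([[ 0.15105883, -0.98850358,  0.00647384],
       [-0.96199766, -0.14850898, -0.22914099],
       [ 0.22746811,  0.02838595, -0.97337172]]), 't': array([-0.02755804,  0.52270193,  1.09182232])}
```

View pics/scene0.png

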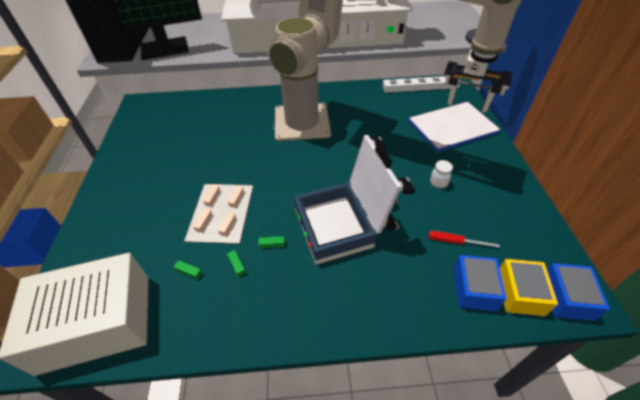

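View pics/top0.png

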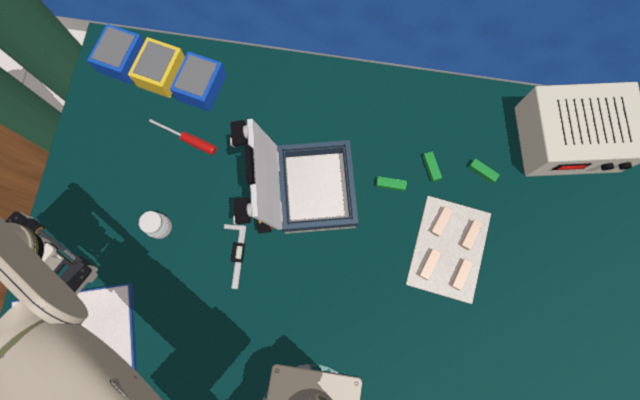

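```bash
cat > h.py <<'E'
from plant import monitor, eyes, job, robot
import cv2, numpy as np
from scipy.spatial.transform import Rotation as Ro
def ray(n,uv,z):
    c=eyes.camera_info(n); R,t=c["R"],c["t"]; uv=np.atleast_2d(uv).astype(float)
    d=(R.T@np.linalg.inv(c["mtx"])@np.c_[uv,np.ones(len(uv))].T).T; o=-R.T@t
    return o+d*((z-o[2])/d[:,2:3])
def proj(n,X):
    c=eyes.camera_info(n); p=(np.atleast_2d(X)@c["R"].T+c["t"])@c["mtx"].T
    return p[:,:2]/p[:,2:]
def snap(n,name,crop=None,k=4):
    im=eyes.read_camera(n)[:,:,::-1].copy()
    if name: save(im,name,crop,k)
    return im
def save(im,name,crop=None,k=4):
    if crop: x0,y0,x1,y1=crop; im=cv2.resize(im[y0:y1,x0:x1],None,fx=k,fy=k,interpolation=cv2.INTER_CUBIC)
    cv2.imwrite(f"pics/{name}.png",im)
def bars(im,n="top",z=0.028,roi=None):
    """cream blobs: rays of the bright upper face onto height z -> centre, yaw, length, width (mm)"""
    hsv=cv2.cvtColor(im,cv2.COLOR_BGR2HSV); m=cv2.inRange(hsv,(3,35,170),(22,120,255))
    if roi: q=np.zeros_like(m); x0,y0,x1,y1=roi; q[y0:y1,x0:x1]=m[y0:y1,x0:x1]; m=q
    out=[]
    for c in cv2.findContours(m,cv2.RETR_EXTERNAL,cv2.CHAIN_APPROX_NONE)[0]:
        if cv2.contourArea(c)<60: continue
        w=ray(n,c[:,0,:],z)[:,:2]*1000
        (x,y),(a,b),th=cv2.minAreaRect(w.astype(np.float32))
        if a<b: a,b,th=b,a,th+90
        out.append((round(x),round(y),round((th+90)%180-90),round(a),round(b),c[:,0,:].mean(0).round()))
    return out
def st():
    s=monitor.read_state(); return s["t"],(s["tool_pos"]*1000).round(1),s["orientation"].round(3),s["force"].round(1),round(s["opening"]*1000,1)
E
python3 - <<'E'
from h import *
im=cv2.imread("pics/top0.png")
for b in bars(im,roi=(380,180,520,320)): print(b)
sc=cv2.imread("pics/scene0.png")
for b in bars(sc,"scene",roi=(170,170,270,260)): print('s',b)
hsv=cv2.cvtColor(im,cv2.COLOR_BGR2HSV)
for p in [(442,221),(445,225),(471,234),(391,183),(315,185),(285,150),(300,150),(350,190),(355,240),(420,230)]: print(p,hsv[p[1],p[0]])
a=cv2.resize(im[120:245,220:370],None,fx=4,fy=4,interpolation=2)
b=cv2.resize(im[190:315,400:500],None,fx=2,fy=4,interpolation=2)
b=cv2.resize(im[190:310,400:500],(417,500),interpolation=2)
a=cv2.resize(a,(380,500*380//600)); a=cv2.copyMakeBorder(a,0,500-a.shape[0],0,0,0)
cv2.imwrite("pics/c1.png",np.hstack([cv2.resize(im[120:245,225:365],(400,357),interpolation=2),cv2.resize(im[190:310,400:495],(283,357),interpolation=2)]))
E
```

```text
(387, -322, -19, 77, 24, array([462., 274.]))
(400, -240, -20, 76, 24, array([430., 264.]))
(490, -338, -20, 79, 25, array([471., 235.]))
(513, -259, -22, 80, 24, array([441., 221.]))
s (522, -262, -25, 90, 31, array([225., 224.]))
s (499, -340, -25, 92, 32, array([201., 220.]))
s (412, -238, -19, 97, 38, array([234., 196.]))
s (398, -319, -18, 95, 40, array([211., 194.]))
(442, 221) [ 12  44 243]
(445, 225) [ 13  34 231]
(471, 234) [ 12  43 243]
(391, 183) [ 67 132 176]
(315, 185) [ 11  12 228]
(285, 150) [103  57  80]
(300, 150) [105  70  95]
(350, 190) [105  64 111]
(355, 240) [ 89 153  95]
(420, 230) [ 15  16 222]
```

View pics/c1.png

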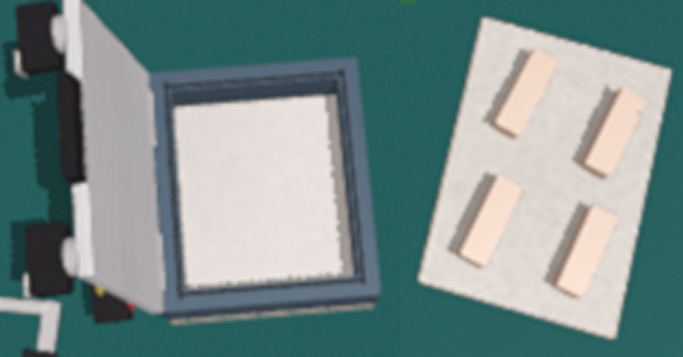

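Run:
```python
from h import *
c=eyes.camera_info("top"); print("cam",-c["R"].T@c["t"])
im=cv2.imread("pics/top0.png"); hsv=cv2.cvtColor(im,cv2.COLOR_BGR2HSV)
f=lambda x,y:(225+x/2.857,120+y/2.857)
# rim top corners eyeballed
for p in [(357,59),(380,296),(152,73),(165,312)]: print("outer",p,(ray("top",f(*p),.07)*1000).round())
for p in [(345,73),(365,280),(164,85),(180,293)]: print("inner",p,(ray("top",f(*p),.07)*1000).round())
# right outer edge: rim mask boundary per row
m=cv2.inRange(hsv,(98,40,60),(112,100,150)); m[:, :270]=0; m[:120]=0;m[250:]=0; m[:,370:]=0
right=[(np.where(m[r])[0].max()+.5,r) for r in range(150,215)]
cols=range(285,345); top=[(c,np.where(m[:,c])[0].min()-.5) for c in cols]; bot=[(c,np.where(m[:,c])[0].max()+.5) for c in cols]
for n,p in(("right",right),("top",top),("bot",bot)):
    w=ray("top",np.array(p),.07)[:,:2]*1000
    v=cv2.fitLine(w.astype(np.float32),cv2.DIST_HUBER,0,.01,.01).ravel(); print(n,v.round(3),np.degrees(np.arctan2(v[1],v[0])).round(2))
w=ray("top",cv2.findContours(cv2.inRange(hsv[130:230,275:352],(0,0,190),(30,35,255)),0,1)[0][0][:,0]+[275,130],.022)
```

```text
cam [0.25864616 0.01939229 1.18269981]
outer (357, 59) [[676.   1.  70.]]
outer (380, 296) [[466. -47.  70.]]
outer (152, 73) [[635. 180.  70.]]
outer (165, 312) [[425. 132.  70.]]
inner (345, 73) [[661.  10.  70.]]
inner (365, 280) [[478. -33.  70.]]
inner (164, 85) [[625. 167.  70.]]
inner (180, 293) [[443. 122.  70.]]
right [ 9.72000e-01  2.34000e-01  5.69602e+02 -2.26120e+01] 13.54
top [ 2.32000e-01 -9.73000e-01  6.57159e+02  9.05120e+01] -76.61
bot [ 2.30000e-01 -9.73000e-01  4.38063e+02  5.54650e+01] -76.69
```

Request:
servo_tool(
  plan=[
    [[-0.3,0,0,40,0,0,0],[-0.3,0,0,40,0,0,0],[-0.3,0,0,40,0,0,0],[-0.3,13,-45,0,0,0,0],[-0.3,13,-45,0,0,0,0],[-0.3,13,-45,0,0,0,0],[-0.3,13,-45,0,0,0,0],[-0.3,13,-45,0,0,0,0],[-0.3,13,-45,0,0,0,0],[-0.3,13,-45,0,0,0,0],[-0.3,13,-45,0,0,0,0],[-0.3,13,-45,0,0,0,0]],
  ],
  force=25,
)

```text
t: 1.3
tool_pos: [0.3885, 0.1282, 0.3494]
orientation: [0.731, 3.055, -0.0]
force: [1.3, -0.3, 0.7]
opening: 0.0608
```

Request:
servo_tool(
  plan=[
    [[-0.3,2,-46,0,0,0,0],[-0.3,2,-46,0,0,0,0.12],[-0.3,2,-46,0,0,0,0],[-0.3,2,-46,0,0,0,0],[-0.3,2,-46,0,0,0,0],[-0.3,1,-46,0,0,0,0],[-0.3,1,-46,-40,0,0,0],[-0.3,1,-48,-40,0,0,0],[-0.3,0,0,-40,0,0,0],[-0.3,0,0,-40,0,0,0],[-0.3,0,0,-40,0,0,0],[-0.3,0,0,0,0,0,0]],
  ],
)

```text
t: 2.5
tool_pos: [0.3975, -0.2164, 0.1585]
orientation: [-0.559, -3.081, -0.007]
force: [-0.2, 1.0, -1.2]
opening: 0.0608
```

Run:
```python
from h import *
print(st())
im=snap("top",None)
for b in bars(im,roi=(370,130,540,330)): print(b)
```

```text
(2.5, array([ 397.5, -216.4,  158.5]), array([-0.559, -3.081, -0.007]), array([-0.2,  1. , -1.2]), 60.8)
(382, -237, -20, 39, 18, array([428., 272.]))
(470, -379, 52, 145, 23, array([485., 243.]))
(522, -256, -30, 68, 19, array([442., 217.]))
```

Request:
servo_tool(
  plan=[
    [[-0.3,3,-24,-40,0,0,0],[-0.3,0,0,-40,0,0,0],[-0.3,0,0,-30,0,0,0],[-0.3,0,0,-20,0,0,0],[-0.3,0,0,-10,0,0,0],[-0.3,0,0,0,0,0,0],[1,0,0,0,0,0,0],[1,0,0,0,0,0,0],[1,0,0,0,0,0,0],[1,0,0,0,0,0,0],[1,0,0,0,0,0,0]],
  ],
  force=25,
)

```text
t: 3.65
tool_pos: [0.4045, -0.2429, 0.0252]
orientation: [0.56, 3.091, -0.0]
force: [-0.2, 2.1, 1.6]
opening: 0.0252
```

Request:
servo_tool(
  plan=[
    [[1,0,0,35,0,0,0],[1,0,0,35,0,0,0],[1,0,0,30,0,0,0],[1,14,34,0,0,0,0],[1,14,34,0,0,0,0.118],[1,14,34,0,0,0,0.118],[1,14,34,0,0,0,0.118],[1,14,34,0,0,0,0.118],[1,14,34,0,0,0,0.12],[1,14,34,0,0,0,0],[1,14,28,0,0,0,0],[1,0,0,0,0,0,0]],
  ],
)

```text
t: 4.85
tool_pos: [0.5169, 0.0264, 0.1246]
orientation: [-0.371, 3.119, 0.002]
force: [-0.1, -0.1, -2.5]
opening: 0.0237
```

Run:
```python
from h import *
im=snap("top",None); 
for b in bars(im,roi=(370,130,540,330)): print(b)
im=snap("scene","s1",(160,110,420,290),3)
print(st())
```

```text
(387, -322, -19, 78, 24, array([462., 274.]))
(490, -338, -20, 79, 25, array([471., 234.]))
(514, -260, -21, 76, 24, array([442., 221.]))
(4.95, array([515.8,  23.6, 124.3]), array([ 0.369, -3.118,  0.   ]), array([-0.1, -0.4, -2.4]), 23.3)
```

View pics/s1.png

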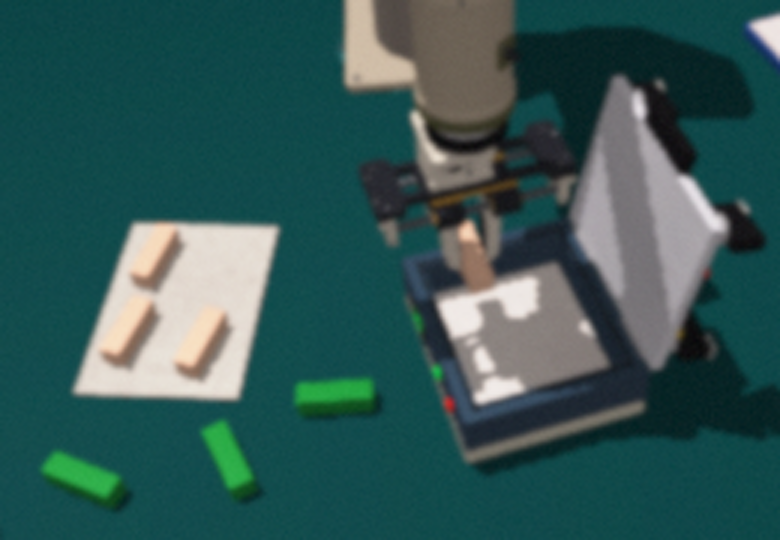

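Request:
servo_tool(
  plan=[
    [[1,0,0,-30,0,0,0],[1,0,0,-25,0,0,0],[1,0,0,-15,0,0,0],[1,0,0,-9,0,0,0],[1,0,0,0,0,0,0],[0.3,0,0,0,0,0,0],[0.3,0,0,0,0,0,0],[0.3,0,0,0,0,0,0],[0.3,0,0,30,0,0,0],[0.3,0,0,40,0,0,0],[0.3,0,0,30,0,0,0],[-0.3,0,-40,0,0,0,0]],
  ],
)

```text
t: 6.15
tool_pos: [0.5201, -0.0144, 0.1523]
orientation: [-0.372, 3.109, -0.001]
force: [1.1, -0.4, 0.4]
opening: 0.0368
```

Request:
servo_tool(
  plan=[
    [[-0.3,0,-40,0,0,0,-0.118],[-0.3,0,-40,0,0,0,-0.118],[-0.3,0,-40,0,0,0,-0.118],[-0.3,-2,-40,0,0,0,-0.118],[-0.3,0,-40,0,0,0,-0.118],[-0.3,0,-43,0,0,0,0],[-0.3,0,0,0,0,0,0],[-0.3,0,0,-40,0,0,0],[-0.3,0,0,-30,0,0,0],[-0.3,0,0,0,0,0,0]],
  ],
)

```text
t: 7.15
tool_pos: [0.5112, -0.2574, 0.0712]
orientation: [-0.555, -3.084, -0.005]
force: [-1.5, -0.1, -0.3]
opening: 0.06
```

Run:
```python
from h import *
im=snap("top","t2",(230,120,530,320),2.6)
for z in(.028,.046):
  for b in bars(im,z=z,roi=(270,130,540,330)): print(b)
print(st())
```

```text
(335, -173, -43, 295, 42, array([405., 281.]))
(532, 25, 13, 45, 25, array([331., 197.]))
(625, -395, 59, 119, 20, array([497., 187.]))
(334, -170, -43, 291, 41, array([405., 281.]))
(528, 25, 13, 44, 25, array([331., 197.]))
(619, -388, 59, 117, 19, array([497., 187.]))
(7.2, array([ 512.7, -258.2,   74. ]), array([-5.550e-01, -3.088e+00, -3.000e-03]), array([-0.5,  0.4,  0.6]), 60.2)
```

View pics/t2.png

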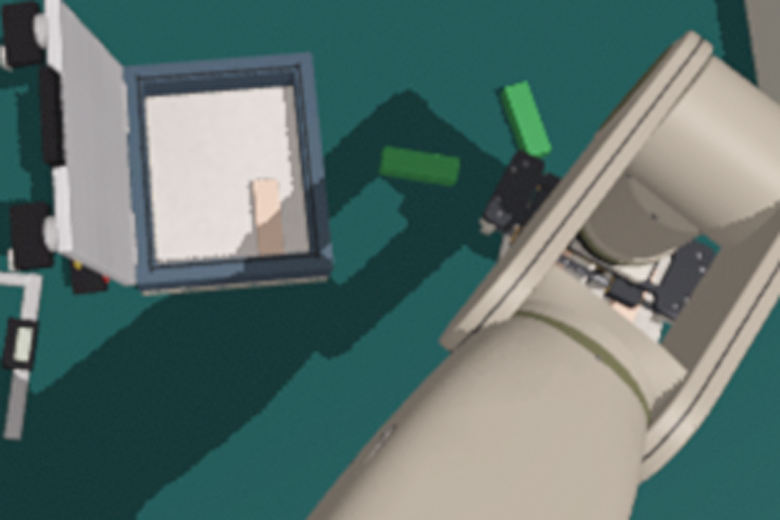

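Request:
servo_tool(
  plan=[
    [[-0.3,1,-2,-30,0,0,0],[-0.3,0,0,-20,0,0,0],[-0.3,0,0,-5,0,0,0],[-0.3,0,0,0,0,0,0],[1,0,0,0,0,0,0],[1,0,0,0,0,0,0],[1,0,0,0,0,0,0],[1,0,0,0,0,0,0]],
  ],
)

```text
t: 8.0
tool_pos: [0.5157, -0.2621, 0.0216]
orientation: [0.557, 3.091, -0.001]
force: [-0.5, -0.3, 0.2]
opening: 0.0329
```

Request:
servo_tool(
  plan=[
    [[1,0,0,0,0,0,0],[1,0,0,0,0,0,0],[1,0,0,35,0,0,0],[1,0,0,35,0,0,0],[1,0,0,35,0,0,0],[1,12,44,0,0,0,0.118],[1,12,44,0,0,0,0.118],[1,12,44,0,0,0,0.118],[1,12,44,0,0,0,0.118],[1,12,43,0,0,0,0.12],[1,12,43,0,0,0,0],[1,12,43,0,0,0,0]],
  ],
)

```text
t: 9.2
tool_pos: [0.5991, 0.0449, 0.1254]
orientation: [0.369, -3.119, 0.0]
force: [0.7, -0.5, -1.5]
opening: 0.0239
```

Run:
```python
from h import *
im=snap("top",None)
for b in bars(im,roi=(270,130,540,330)): print(b)
print(st())
```

```text
(263, 38, -7, 126, 71, array([313., 301.]))
(387, -322, -19, 78, 24, array([462., 274.]))
(490, -337, -20, 79, 24, array([471., 234.]))
(416, -26, 17, 178, 24, array([345., 240.]))
(480, 127, -33, 128, 31, array([291., 209.]))
(601, 39, 8, 38, 24, array([330., 171.]))
(9.25, array([600.2,  51.5, 125.6]), array([-0.374,  3.118,  0.006]), array([-1.6,  3.9, -0.9]), 23.6)
```

Request:
servo_tool(
  plan=[
    [[1,0,0,-30,0,0,0],[1,0,0,-30,0,0,0],[1,0,0,-15,0,0,0],[1,0,0,0,0,0,0]],
  ],
)

```text
t: 9.65
tool_pos: [0.5965, 0.0429, 0.0475]
orientation: [0.368, -3.114, -0.001]
force: [-1.0, 0.4, -1.9]
opening: 0.0235
```

Request:
servo_tool(
  plan=[
    [[1,0,0,-6,0,0,0],[1,0,0,0,0,0,0],[0.3,0,0,0,0,0,0],[0.3,0,0,0,0,0,0],[0.3,0,0,0,0,0,0],[0.3,0,0,35,0,0,0],[0.3,0,0,35,0,0,0],[0.3,0,0,35,0,0,0],[-0.3,-11,-40,0,0,0,0],[-0.3,-11,-40,0,0,0,-0.118],[-0.3,-11,-40,0,0,0,-0.118],[-0.3,-11,-40,0,0,0,-0.118]],
  ],
)

```text
t: 10.85
tool_pos: [0.555, -0.1182, 0.1506]
orientation: [0.193, 3.134, -0.001]
force: [-0.1, 0.6, -0.3]
opening: 0.0586
```

Request:
servo_tool(
  plan=[
    [[-0.3,-12,-44,0,0,0,-0.118],[-0.3,-12,-44,0,0,0,-0.118],[-0.3,-12,-44,0,0,0,0],[-0.3,-13,-44,0,0,0,0],[-0.3,-13,-44,0,0,0,0],[-0.3,0,0,-40,0,0,0],[-0.3,0,0,-30,0,0,0],[-0.3,0,0,0,0,0,0],[-0.3,0,0,0,0,0,0]],
  ],
)

```text
t: 11.75
tool_pos: [0.4931, -0.3366, 0.0801]
orientation: [-0.553, -3.092, -0.001]
force: [0.8, -0.6, 1.4]
opening: 0.0601
```

Run:
```python
from h import *
im=snap("top","t3",(230,120,530,320),2.6)
for b in bars(im,z=.046,roi=(270,130,352,230)): print(b)
for b in bars(im,z=.028,roi=(390,130,550,330)): print(b)
print(st())
```

```text
(514, 21, 14, 74, 25, array([333., 203.]))
(596, 42, 13, 79, 24, array([329., 171.]))
(276, -211, -37, 116, 19, array([410., 313.]))
(389, -313, -55, 176, 28, array([461., 272.]))
(616, -505, 50, 69, 14, array([540., 197.]))
(11.8, array([ 494.1, -337.2,   81.6]), array([ 5.530e-01,  3.091e+00, -1.000e-03]), array([ 0.2, -1. , -0. ]), 60.5)
```

View pics/t3.png

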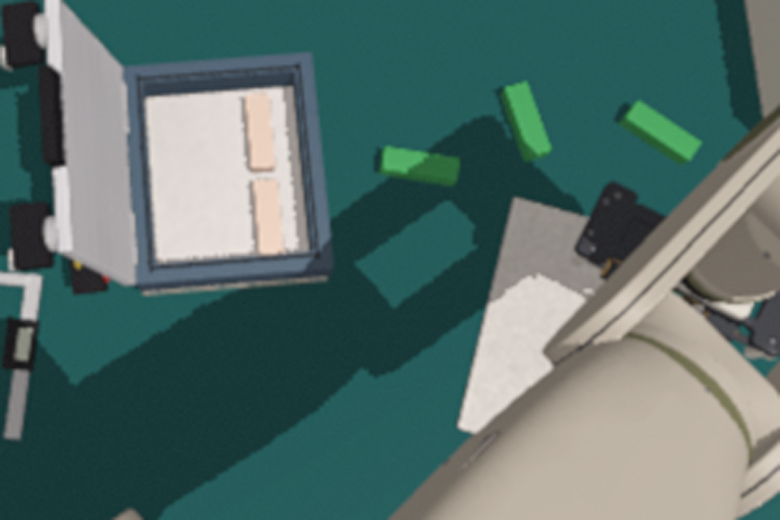

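Request:
servo_tool(
  plan=[
    [[-0.3,-3,0,-30,0,0,0],[-0.3,0,0,-25,0,0,0],[-0.3,0,0,-8,0,0,0],[-0.3,0,0,0,0,0,0],[1,0,0,0,0,0,0],[1,0,0,0,0,0,0],[1,0,0,0,0,0,0],[1,0,0,0,0,0,0],[1,0,0,0,0,0,0],[1,0,0,0,0,0,0]],
  ],
)

```text
t: 12.8
tool_pos: [0.4904, -0.3369, 0.0172]
orientation: [0.554, 3.092, -0.0]
force: [-0.5, 0.6, 3.7]
opening: 0.0239
```

Request:
servo_tool(
  plan=[
    [[1,0,0,35,0,0,0],[1,0,0,35,0,0,0],[1,0,0,35,0,0,0],[1,8,40,0,0,0,-0.123],[1,8,40,0,0,0,-0.123],[1,8,40,0,0,0,-0.123],[1,8,40,0,0,0,-0.123],[1,8,40,0,0,0,-0.123],[1,8,40,0,0,0,-0.123],[1,8,40,0,0,0,-0.123],[1,8,40,0,0,0,-0.12],[1,8,40,0,0,0,0]],
  ],
)

```text
t: 14.0
tool_pos: [0.562, 0.0248, 0.1215]
orientation: [-1.95, -2.462, 0.001]
force: [0.9, -0.1, -1.7]
opening: 0.0235
```

Request:
servo_tool(
  plan=[
    [[1,9,40,0,0,0,0],[1,10,43,0,0,0,0],[1,0,0,0,0,0,0],[1,0,0,0,0,0,0]],
  ],
)

```text
t: 14.4
tool_pos: [0.5808, 0.1072, 0.1212]
orientation: [-1.942, -2.469, 0.002]
force: [0.0, -0.6, -1.6]
opening: 0.0237
```

Run:
```python
from h import *
im=snap("top",None)
for b in bars(im,roi=(390,130,550,330)): print(b)
snap("scene","s4",(240,80,460,280),3)
print(st())
```

```text
(387, -322, -19, 78, 24, array([462., 274.]))
(14.5, array([580.8, 105.5, 121.3]), array([-1.945e+00, -2.466e+00,  2.000e-03]), array([ 0.1, -0.9, -1.2]), 23.5)
```

View pics/s4.png

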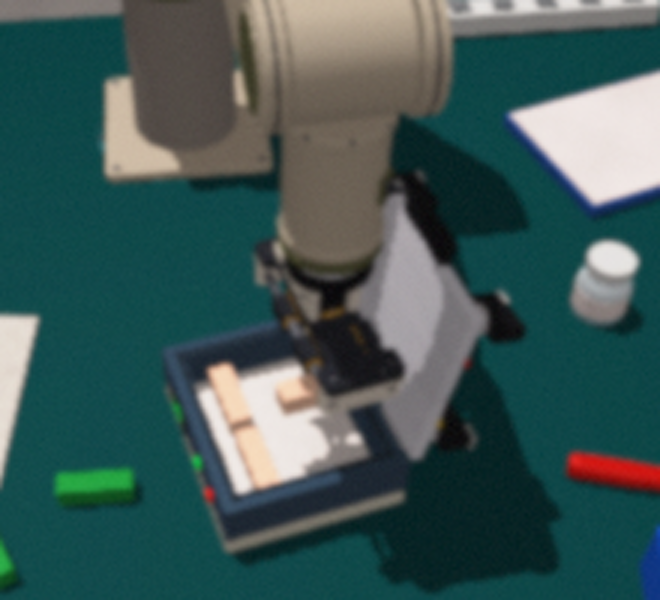

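Request:
servo_tool(
  plan=[
    [[1,1,-5,-30,0,0,0],[1,0,0,-25,0,0,0],[1,0,0,-18,0,0,0],[1,0,0,0,0,0,0],[1,0,0,0,0,0,0]],
  ],
)

```text
t: 15.0
tool_pos: [0.5821, 0.1001, 0.049]
orientation: [-1.947, -2.465, 0.001]
force: [1.1, -0.2, -0.8]
opening: 0.0239
```

Request:
servo_tool(
  plan=[
    [[1,0,0,-12,0,0,0],[1,0,0,0,0,0,0],[0.3,0,0,0,0,0,0],[0.3,0,0,0,0,0,0],[0.3,0,0,0,0,0,0],[0.3,0,0,35,0,0,0],[0.3,0,0,35,0,0,0],[0.3,0,0,35,0,0,0],[-0.3,-18,-40,0,0,0,0],[-0.3,-18,-40,0,0,0,0.123],[-0.3,-18,-40,0,0,0,0.123],[-0.3,-18,-40,0,0,0,0.123]],
  ],
)

```text
t: 16.2
tool_pos: [0.5097, -0.06, 0.1425]
orientation: [1.451, 2.785, 0.0]
force: [-0.0, 0.2, 0.0]
opening: 0.0591
```

Request:
servo_tool(
  plan=[
    [[-0.3,-17,-38,0,0,0,0.123],[-0.3,-17,-38,0,0,0,0.123],[-0.3,-17,-38,0,0,0,0.123],[-0.3,-17,-38,0,0,0,0.123],[-0.3,-18,-38,0,0,0,0.12],[-0.3,-18,-36,0,0,0,0],[-0.3,-18,-36,0,0,0,0],[-0.3,0,0,-35,0,0,0],[-0.3,0,0,-30,0,0,0],[-0.3,0,0,0,0,0,0],[-0.3,0,0,0,0,0,0]],
  ],
)

```text
t: 17.3
tool_pos: [0.3881, -0.3205, 0.0772]
orientation: [-0.553, -3.092, -0.001]
force: [0.2, 0.6, 0.6]
opening: 0.0605
```

Run:
```python
from h import *
im=snap("top",None)
for b in bars(im,z=.046,roi=(270,130,352,230)): print(b)
for b in bars(im,z=.028,roi=(390,130,550,330)): print(b)
im=snap("scene",None)
for b in bars(im,"scene",z=.028,roi=(170,170,270,260)): print("s",b)
print(st())
```

```text
(514, 21, 14, 74, 25, array([333., 203.]))
(578, 94, -77, 77, 28, array([308., 174.]))
(596, 42, 13, 78, 24, array([329., 170.]))
(263, -297, -81, 88, 23, array([448., 326.]))
(304, -337, 30, 70, 24, array([466., 308.]))
(436, -496, 44, 118, 20, array([532., 265.]))
(17.4, array([ 389.4, -321.6,   78.9]), array([ 5.52e-01,  3.09e+00, -3.00e-03]), array([ 0.2, -1.1, -0.2]), 60.1)
```

Request:
servo_tool(
  plan=[
    [[-0.3,-1,-1,-30,0,0,0],[-0.3,0,0,-20,0,0,0],[-0.3,0,0,-8,0,0,0],[-0.3,0,0,0,0,0,0],[1,0,0,0,0,0,0],[1,0,0,0,0,0,0],[1,0,0,0,0,0,0],[1,0,0,0,0,0,0],[1,0,0,0,0,0,0],[1,0,0,0,0,0,0]],
  ],
)

```text
t: 18.4
tool_pos: [0.3874, -0.3219, 0.0192]
orientation: [0.554, 3.092, -0.0]
force: [-0.6, -0.1, 2.3]
opening: 0.0237
```

Request:
servo_tool(
  plan=[
    [[1,0,0,35,0,0,0],[1,0,0,35,0,0,0],[1,0,0,35,0,0,0],[1,11,40,0,0,0,-0.123],[1,11,40,0,0,0,-0.123],[1,11,40,0,0,0,-0.123],[1,11,40,0,0,0,-0.123],[1,12,40,0,0,0,-0.123],[1,12,40,0,0,0,-0.123],[1,12,40,0,0,0,-0.123],[1,13,40,0,0,0,-0.12],[1,13,42,0,0,0,0]],
  ],
)

```text
t: 19.6
tool_pos: [0.4933, 0.0418, 0.1237]
orientation: [1.951, 2.462, -0.0]
force: [-0.0, -0.3, -1.3]
opening: 0.0238
```

Request:
servo_tool(
  plan=[
    [[1,12,42,0,0,0,0],[1,0,0,0,0,0,0],[1,0,0,-25,0,0,0],[1,0,0,-20,0,0,0],[1,0,0,-20,0,0,0],[1,0,0,0,0,0,0],[1,0,0,0,0,0,0]],
  ],
)

```text
t: 20.3
tool_pos: [0.5047, 0.0817, 0.0587]
orientation: [-1.945, -2.466, 0.002]
force: [-0.2, 0.1, -0.7]
opening: 0.0239
```

Request:
servo_tool(
  plan=[
    [[1,0,0,-14,0,0,0],[1,0,0,-6,0,0,0],[1,0,0,0,0,0,0],[0.3,0,0,0,0,0,0],[0.3,0,0,0,0,0,0],[0.3,0,0,0,0,0,0],[0.3,0,0,35,0,0,0],[0.3,0,0,35,0,0,0],[0.3,0,0,35,0,0,0],[0.3,-10,-45,0,0,0,0],[0.3,-10,-45,40,0,0,0],[0.3,-10,-45,40,0,0,0]],
  ],
)

```text
t: 21.5
tool_pos: [0.4777, -0.0374, 0.2099]
orientation: [-1.943, -2.467, 0.001]
force: [0.6, -0.6, 1.0]
opening: 0.0323
```

Request:
servo_tool(
  plan=[
    [[0.3,-10,-45,40,0,0,0],[0.3,-10,-45,40,0,0,0],[0.3,-10,-45,40,0,0,0],[0.3,0,-45,20,0,0,0],[0.3,0,0,0,0,0,0]],
  ],
)

```text
t: 22.0
tool_pos: [0.4547, -0.1972, 0.3318]
orientation: [1.947, 2.456, -0.001]
force: [1.0, 0.4, -0.4]
opening: 0.0322
```

Run:
```python
from h import *
im=snap("top","t5",(200,100,400,250),4)
for b in bars(im,z=.046,roi=(270,130,352,230)): print(b)
print(st())
```

```text
(506, 56, -81, 33, 28, array([319., 204.]))
(514, 22, 14, 74, 25, array([332., 202.]))
(577, 99, -76, 68, 28, array([305., 174.]))
(22.05, array([ 454.5, -194.7,  329.7]), array([1.948e+00, 2.460e+00, 1.000e-03]), array([ 1.1, -0.3, -0.6]), 32.7)
```

View pics/t5.png

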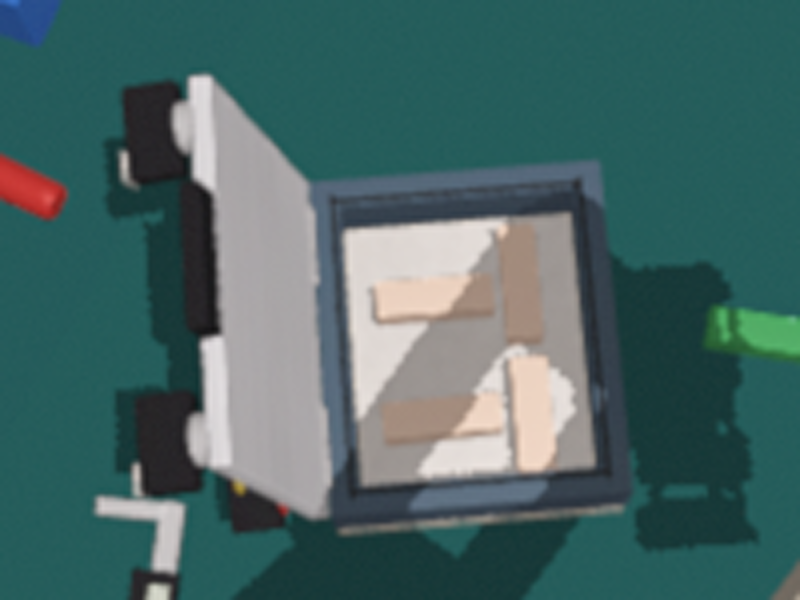

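```bash
cat >> h.py <<'E'
C=np.array([.550,.068,0]); YAW=.234
RC=Ro.from_euler("z",YAW).as_matrix()
def cw(p): return C+RC@(np.array(p)/1000)   # chamber mm -> world m
def lidpt(th,r,n,x=0): return cw([x,93-r*np.cos(th)+n*np.sin(th),70+r*np.sin(th)+n*np.cos(th)])
E
python3 - <<'E'
from h import *
for th in (1.55,1.6,1.65,1.7,1.75,1.8,1.85): print(th,proj("top",lidpt(th,211,12)).round(1),proj("top",lidpt(th,186,0,-108)).round(1),proj("top",lidpt(th,186,0,108)).round(1),proj("scene",lidpt(th,186,0,108)).round(1),proj("scene",lidpt(th,186,0,-108)).round(1))
E
```

```text
1.55 [[267.2 161.2]] [[277.1 214.8]] [[271.  116.5]] [[381.2 188.7]] [[349.6 136.3]]
1.6 [[262.1 161.6]] [[272.5 215.2]] [[266.7 116.8]] [[384.7 187.8]] [[352.7 135.6]]
1.65 [[257.  162.2]] [[268.  215.6]] [[262.4 117.2]] [[388.1 187. ]] [[355.7 135.1]]
1.7 [[252.  162.9]] [[263.5 216.1]] [[258.1 117.7]] [[391.4 186.4]] [[358.7 134.7]]
1.75 [[247.1 163.6]] [[259.1 216.6]] [[253.9 118.3]] [[394.7 185.9]] [[361.6 134.4]]
1.8 [[242.4 164.3]] [[254.8 217.1]] [[249.8 118.9]] [[397.9 185.6]] [[364.5 134.2]]
1.85 [[237.7 165.2]] [[250.6 217.6]] [[245.8 119.7]] [[401.  185.4]] [[367.3 134.2]]
```

Request:
servo_tool(
  plan=[
    [[1,0,0,45,0,0,0],[1,0,0,45,0,0,0],[1,5,42,5,0,0,0],[1,5,42,0,0,0,0],[1,5,42,0,0,0,0],[1,5,42,0,0,0,0],[1,5,42,0,0,0,0],[1,5,42,0,0,0,0],[1,5,42,0,0,0,0],[1,5,42,0,0,0,0],[1,6,42,0,0,0,0],[1,6,42,0,0,0,0]],
  ],
)

```text
t: 23.25
tool_pos: [0.5051, 0.2309, 0.4218]
orientation: [-1.943, -2.468, 0.001]
force: [0.9, -0.5, -0.4]
opening: 0.0007
```

Request:
servo_tool(
  plan=[
    [[1,2,14,0,0,0,0],[1,0,0,-40,0,0,0],[1,0,0,-40,0,0,0],[1,0,0,-40,0,0,0],[1,0,0,-30,0,0,0],[1,0,0,-14,0,0,0],[1,0,0,0,0,0,0],[1,0,0,0,0,0,0]],
  ],
)

```text
t: 24.05
tool_pos: [0.5086, 0.2421, 0.2601]
orientation: [1.945, 2.467, 0.002]
force: [-0.9, 0.2, 0.5]
opening: 0.0006
```

Run:
```python
from h import *
snap("scene","s6",(300,60,460,220),4)
s=st();print(s); print("chamber",(RC.T@(s[1]-C*1000)).round(1))
# plan: tip on face at (r,n=12): waypoints, TCP=contact + 11 up, plus finger half depth 8 along y when steep
prev=None
for th in np.arange(1.7,-.01,-.1):
    r=185; y=93-r*np.cos(th)+12*np.sin(th); z=70+r*np.sin(th)+12*np.cos(th)
    w=cw([0,y+9*np.sin(th),z+11])*1000
    print(round(th,2),w.round(0),None if prev is None else (w-prev).round(0)); prev=w
```

```text
(24.1, array([509.1, 242.3, 261. ]), array([1.944, 2.466, 0.004]), array([ 0.4,  0.5, -0.2]), 0.9)
chamber [  0.6 179.  261. ]
1.7 [518. 202. 263.] None
1.6 [522. 184. 266.] [  4. -18.   3.]
1.5 [527. 166. 266.] [  4. -18.   1.]
1.4 [531. 148. 265.] [  4. -18.  -1.]
1.3 [535. 130. 262.] [  4. -18.  -3.]
1.2 [539. 112. 258.] [  4. -18.  -5.]
1.1 [544.  95. 251.] [  4. -17.  -6.]
1.0 [548.  78. 243.] [  4. -17.  -8.]
0.9 [551.  63. 233.] [  4. -16. -10.]
0.8 [555.  48. 222.] [  4. -15. -11.]
0.7 [558.  34. 209.] [  3. -14. -13.]
0.6 [561.  21. 195.] [  3. -13. -14.]
0.5 [564.  10. 180.] [  3. -11. -15.]
0.4 [566.   1. 164.] [  2. -10. -16.]
0.3 [568.  -7. 147.] [  2.  -8. -17.]
0.2 [570. -14. 130.] [  2.  -6. -18.]
0.1 [571. -19. 111.] [  1.  -5. -18.]
-0.0 [571. -21.  93.] [  1.  -3. -18.]
```

View pics/s6.png

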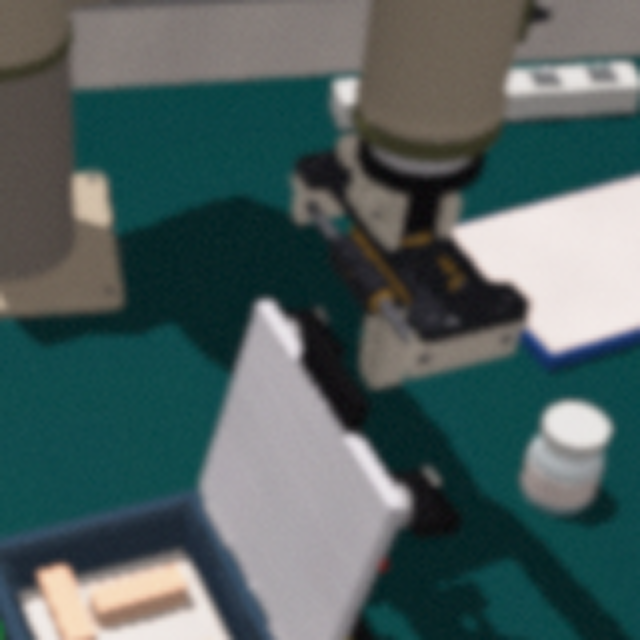

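Request:
servo_tool(
  plan=[
    [[1,2,-8,0,0,0,0],[1,2,-8,0,0,0,0],[1,2,-8,0,0,0,0],[1,2,-8,1,0,0,0],[1,2,-8,1,0,0,0],[1,2,-9,1,0,0,0],[1,2,-9,2,0,0,0],[1,2,-9,0,0,0,0],[1,2,-9,0,0,0,0],[1,2,-9,0,0,0,0],[1,2,-9,-1,0,0,0]],
  ],
)

```text
t: 25.2
tool_pos: [0.5311, 0.1475, 0.2635]
orientation: [1.945, 2.466, 0.003]
force: [1.7, 5.1, 2.1]
opening: 0.0005
```

Request:
servo_tool(
  plan=[
    [[1,2,-9,-1,0,0,0],[1,2,-9,-2,0,0,0],[1,2,-9,-2,0,0,0],[1,2,-9,-3,0,0,0],[1,2,-9,-3,0,0,0],[1,2,-9,-4,0,0,0]],
  ],
)

```text
t: 25.8
tool_pos: [0.5426, 0.093, 0.2477]
orientation: [1.945, 2.466, 0.0]
force: [2.3, 3.9, 2.4]
opening: 0.0004
```

Run:
```python
from h import *
s=st();print(s); print("chamber",(RC.T@(s[1]-C*1000)).round(1))
snap("scene","s7",(300,60,460,220),4)
```

```text
(25.8, array([542.6,  93. , 247.7]), array([1.945, 2.466, 0.   ]), array([2.3, 3.9, 2.4]), 0.4)
chamber [ -1.4  26.  247.7]
```

View pics/s7.png

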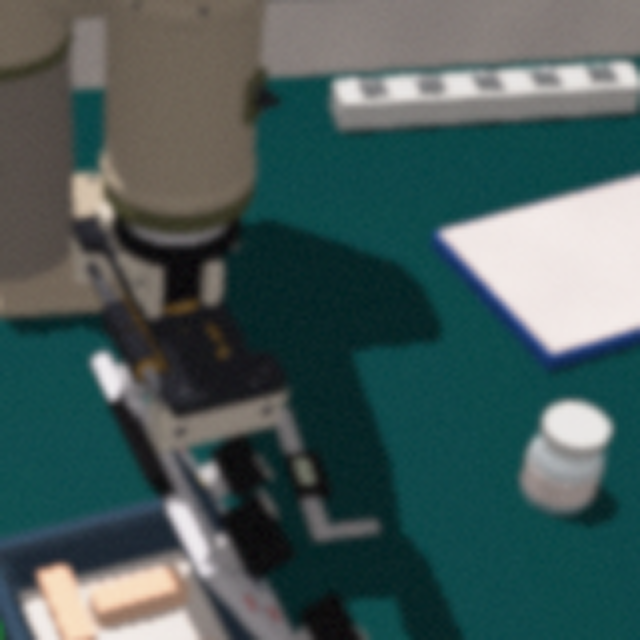

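Request:
servo_tool(
  plan=[
    [[1,2,-8,-3,0,0,0],[1,2,-7,-4,0,0,0],[1,2,-8,-5,0,0,0],[1,2,-8,-5,0,0,0],[1,2,-8,-5,0,0,0],[1,2,-7,-6,0,0,0],[1,2,-7,-6,0,0,0],[1,1,-7,-7,0,0,0],[1,2,-7,-7,0,0,0],[1,1,-6,-7,0,0,0]],
  ],
)

```text
t: 26.85
tool_pos: [0.5606, 0.0202, 0.1922]
orientation: [1.945, 2.466, 0.0]
force: [0.2, 2.4, 0.0]
opening: 0.0005
```

Request:
servo_tool(
  plan=[
    [[1,2,-6,-7,0,0,0],[1,1,-5,-8,0,0,0],[1,1,-5,-8,0,0,0],[1,1,-5,-8,0,0,0],[1,1,-4,-8,0,0,0],[1,1,-4,-9,0,0,0],[1,1,-3,-9,0,0,0],[1,0,0,0,0,0,0]],
  ],
)

```text
t: 27.65
tool_pos: [0.5674, -0.0116, 0.1337]
orientation: [-1.945, -2.465, 0.003]
force: [0.5, -1.3, 0.2]
opening: 0.0003
```

Run:
```python
from h import *
s=st();print(s); print("chamber",(RC.T@(s[1]-C*1000)).round(1))
snap("scene","s8",(260,120,440,280),4)
```

```text
(27.65, array([567.4, -11.6, 133.7]), array([-1.945, -2.465,  0.003]), array([ 0.5, -1.3,  0.2]), 0.3)
chamber [ -1.5 -81.5 133.7]
```

View pics/s8.png

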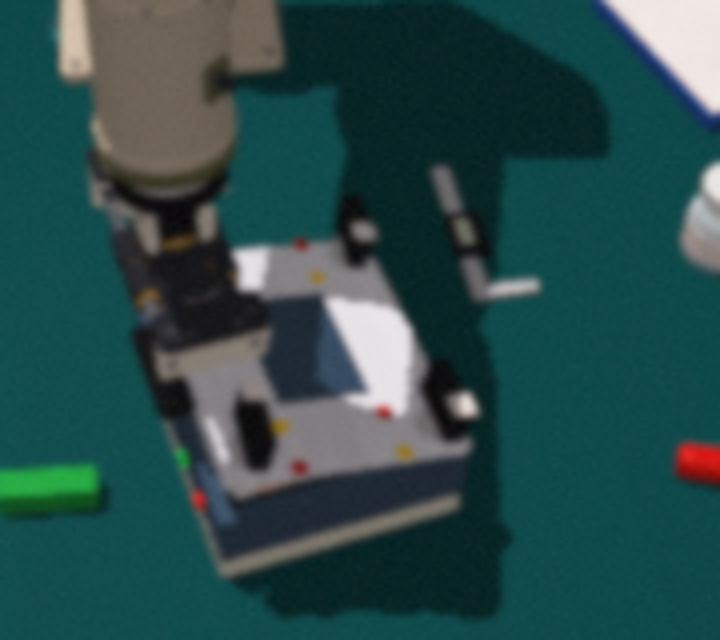

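Request:
servo_tool(
  plan=[
    [[1,1,-3,-7,0,0,0],[1,1,-2,-7,0,0,0],[1,0,-2,-6,0,0,0],[1,0,-2,-6,0,0,0],[1,0,-1,-5,0,0,0],[1,0,-1,-5,0,0,0],[1,0,0,-3,0,0,0],[1,0,0,0,0,0,0]],
  ],
)

```text
t: 28.5
tool_pos: [0.5699, -0.0222, 0.096]
orientation: [-1.945, -2.466, 0.001]
force: [0.2, 0.8, -0.5]
opening: 0.0005
```

Request:
servo_tool(
  plan=[
    [[1,0,0,-2,0,0,0],[1,0,0,-2,0,0,0],[1,0,0,0,0,0,0]],
  ],
)

```text
t: 28.8
tool_pos: [0.5705, -0.0222, 0.0933]
orientation: [1.945, 2.467, 0.0]
force: [-3.2, -0.4, 4.6]
opening: 0.0006
```

Request:
servo_tool(
  plan=[
    [[1,0,0,-1,0,0,0],[1,0,0,-1,0,0,0],[1,0,0,0,0,0,0]],
  ],
)

```text
t: 29.1
tool_pos: [0.5706, -0.0222, 0.0932]
orientation: [1.945, 2.466, 0.0]
force: [-10.1, 0.9, 19.6]
opening: 0.0003
```

Request:
servo_tool(
  plan=[
    [[1,0,0,20,0,0,0],[1,0,0,40,0,0,0],[1,0,0,40,0,0,0],[0,-15,-40,20,0,0,0],[0,-20,-45,0,0,0,0],[0,-20,-45,0,0,0,0],[0,-20,-40,0,0,0,0],[0,0,0,0,0,0,0]],
  ],
)

```text
t: 29.9
tool_pos: [0.4932, -0.1965, 0.2108]
orientation: [1.951, 2.461, -0.003]
force: [-0.0, 0.6, 0.5]
opening: 0.0356
```

Run:
```python
from h import *
print(st())
im=snap("top","t9",(250,120,400,240),5)
hsv=cv2.cvtColor(im,cv2.COLOR_BGR2HSV)
# nominal
for k,(x,y) in dict(a=(-88,-72),b=(88,-72),c=(88,72),d=(-88,72)).items():
    w=cw([x,y,126]); print(k,(w*1000).round(),proj("top",w).round(1))
    u,v=proj("top",w)[0].astype(int)
    m=cv2.inRange(hsv[v-18:v+18,u-18:u+18],(0,0,0),(180,255,60))
    cs=[c for c in cv2.findContours(m,0,1)[0]]
    if cs:
        c=max(cs,key=cv2.contourArea)[:,0]+[u-18,v-18]; P=ray("top",c,.120)[:,:2]*1000
        (X,Y),(A,B),th=cv2.minAreaRect(P.astype(np.float32)); th=th if A>B else th+90
        print("   wing",round(X),round(Y),round(A),round(B),"yaw",round((th+90)%180-90))
```

```text
(29.9, array([ 493.2, -196.5,  210.8]), array([ 1.951,  2.461, -0.003]), array([-0. ,  0.6,  0.5]), 35.6)
a [481. -22. 126.] [[350.3 211.6]]
   wing 500 -48 63 24 yaw 8
b [652.  18. 126.] [[343.3 140.6]]
   wing 665 20 29 15 yaw 8
c [619. 158. 126.] [[283.9 145.1]]
   wing 610 157 38 15 yaw 10
d [448. 118. 126.] [[288.7 216.5]]
   wing 438 117 38 15 yaw 6
```

View pics/t9.png

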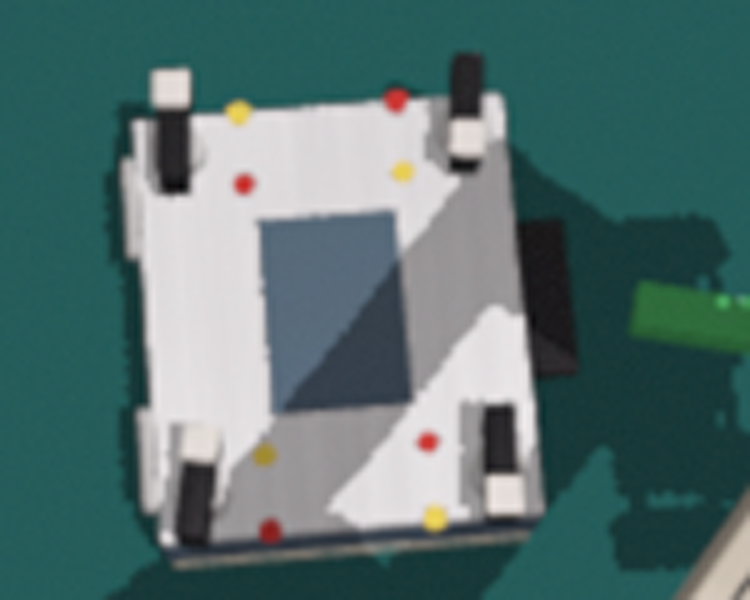

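Request:
servo_tool(
  plan=[
    [[0,-1,17,0,0,0,0.148],[0,-1,17,0,0,0,0.148],[0,-1,17,0,0,0,0.148],[0,-1,17,0,0,0,0.148],[0,-1,17,0,0,0,0.148],[0,-1,17,0,0,0,0.148],[0,-1,18,0,0,0,0.148],[0,-1,18,0,0,0,0.148],[0,-2,18,-25,0,0,0.148],[0,-2,18,-25,0,0,0.148],[0,0,0,0,0,0,0],[0,0,0,0,0,0,0]],
  ],
  force=40,
)

```text
t: 31.15
tool_pos: [0.4831, -0.0171, 0.1606]
orientation: [0.225, -3.133, -0.0]
force: [0.4, 0.1, 0.5]
opening: 0.0464
```

```bash
cat >> h.py <<'E'
S=dict(a=(-88,-72),b=(88,-72),c=(88,72),d=(-88,72))
def jaw():
    v=Ro.from_rotvec(monitor.read_state()["orientation"]).apply([0,1,0]); return np.degrees(np.arctan2(v[1],v[0]))
def rep(k):
    s=st(); j=jaw(); w=cw([*S[k],106])*1000
    print(s,"jaw",j.round(1),"to",k,"d",(w-s[1]).round(1),"rad to start/mid/end",[round(float(np.radians(a-j)),3) for a in(98,43.2,-16.5)])
E
python3 -c "
from h import *
rep('a')"
```

```text
(31.15, array([483.1, -17.1, 160.6]), array([ 0.225, -3.133, -0.   ]), array([0.4, 0.1, 0.5]), 46.4) jaw 98.2 to a d [ -2.   -5.3 -54.6] rad to start/mid/end [-0.004, -0.96, -2.002]
```

Request:
servo_tool(
  plan=[
    [[0,-2,-4,-25,0,0,0],[0,0,0,-20,0,0,0],[0,0,0,-10,0,0,0],[0,0,0,0,0,0,0],[1,0,0,0,0,0,0],[1,0,0,0,0,0,0],[1,0,0,0,0,0,0],[1,0,0,0,0,0,0],[1,0,0,0,0,0,0]],
  ],
)

```text
t: 32.05
tool_pos: [0.4816, -0.0208, 0.1064]
orientation: [-0.227, 3.132, 0.004]
force: [-1.2, 8.2, 3.4]
opening: 0.0156
```

```bash
python3 -c "
from h import *
rep('a'); print(monitor.read_state()['wrist_torque'])"
```

```text
(32.05, array([481.6, -20.8, 106.4]), array([-0.227,  3.132,  0.004]), array([-1.2,  8.2,  3.4]), 15.6) jaw 98.3 to a d [-0.5 -1.6 -0.4] rad to start/mid/end [-0.005, -0.962, -2.004]
[1.47214188 0.19015283 0.14272755]
```

Request:
servo_tool(
  plan=[
    [[1,0,2,0,0,0,-0.12],[1,0,0,0,0,0,-0.12],[1,0,0,0,0,0,-0.12],[1,0,0,0,0,0,-0.12],[1,0,0,0,0,0,-0.12],[1,0,0,0,0,0,-0.12],[1,0,0,0,0,0,-0.12],[1,0,0,0,0,0,-0.12],[1,0,0,0,0,0,0],[1,0,0,0,0,0,0]],
  ],
)

```text
t: 33.05
tool_pos: [0.4825, -0.018, 0.1065]
orientation: [1.245, 2.883, 0.007]
force: [3.6, 11.2, 1.1]
opening: 0.0157
```

```bash
python3 -c "
from h import *
rep('a'); print(monitor.read_state()['wrist_torque'])"
```

```text
(33.05, array([482.5, -18. , 106.5]), array([1.245, 2.883, 0.007]), array([ 3.6, 11.2,  1.1]), 15.7) jaw 43.3 to a d [-1.4 -4.4 -0.5] rad to start/mid/end [0.955, -0.002, -1.043]
[ 1.87714465 -0.69722762 -0.06939613]
```

Request:
servo_tool(
  plan=[
    [[0,0,0,0,0,0,0],[0,0,0,0,0,0,0],[0,0,0,0,0,0,0],[0,0,0,25,0,0,0],[0,0,0,30,0,0,0],[0,23,30,5,0,0,0.136],[0,23,30,0,0,0,0.136],[0,23,30,0,0,0,0.136],[0,23,30,0,0,0,0.136],[0,23,30,0,0,0,0.136],[0,23,30,0,0,0,0.136],[0,0,0,0,0,0,0.136]],
  ],
)

```text
t: 34.25
tool_pos: [0.6205, 0.1631, 0.1644]
orientation: [0.227, -3.133, -0.001]
force: [-0.4, -0.4, 0.3]
opening: 0.0465
```

Request:
servo_tool(
  plan=[
    [[0,0,0,0,0,0,0],[0,0,0,0,0,0,0]],
  ],
)

```text
t: 34.45
tool_pos: [0.619, 0.1594, 0.1653]
orientation: [0.207, -3.134, 0.001]
force: [-0.4, 0.1, -0.1]
opening: 0.0465
```

```bash
python3 -c "
from h import *
rep('c')
im=snap('scene','s10',(250,120,450,280),4)
im=snap('top','t10',(250,120,400,240),5)
"
```

```text
(34.45, array([619. , 159.4, 165.3]), array([ 2.070e-01, -3.134e+00,  1.000e-03]), array([-0.4,  0.1, -0.1]), 46.5) jaw 97.6 to c d [ -0.1  -1.  -59.3] rad to start/mid/end [0.007, -0.949, -1.991]
```

View pics/s10.png

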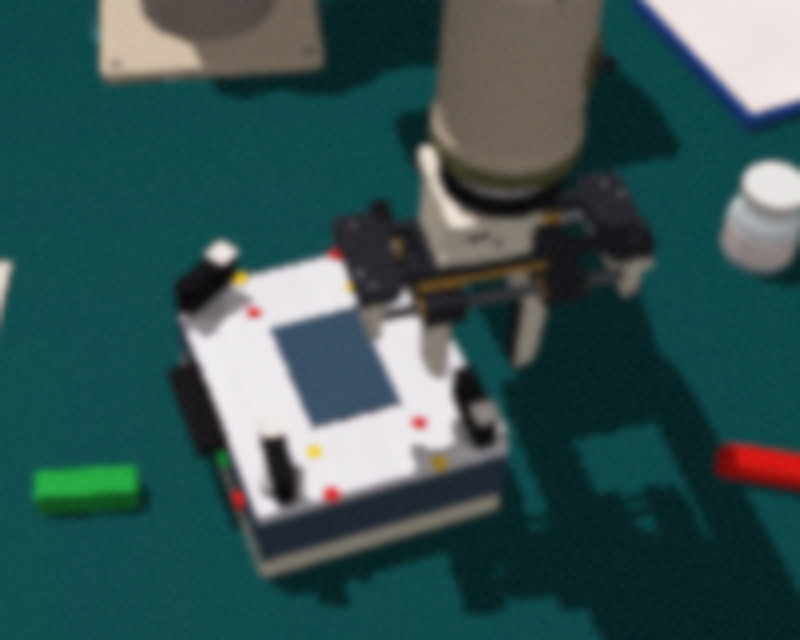

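Request:
servo_tool(
  plan=[
    [[0,1,2,-25,0,0,0],[0,0,0,-24,0,0,0],[0,0,0,-10,0,0,0],[0,0,0,0,0,0,0],[1,0,0,0,0,0,0],[1,0,0,0,0,0,0],[1,0,0,0,0,0,0],[1,0,0,0,0,0,0],[1,0,0,0,0,0,0]],
  ],
)

```text
t: 35.45
tool_pos: [0.6211, 0.1609, 0.1077]
orientation: [-0.214, 3.133, -0.002]
force: [0.6, -5.0, 3.8]
opening: 0.0161
```

```bash
python3 -c "
from h import *
rep('c'); print(monitor.read_state()['wrist_torque'])"
```

```text
(35.45, array([621.1, 160.9, 107.7]), array([-2.140e-01,  3.133e+00, -2.000e-03]), array([ 0.6, -5. ,  3.8]), 16.1) jaw 97.8 to c d [-2.2 -2.5 -1.7] rad to start/mid/end [0.003, -0.953, -1.995]
[-1.00110477  0.01557348  0.08827814]
```

Request:
servo_tool(
  plan=[
    [[1,-1,-1,0,0,0,-0.119],[1,0,0,0,0,0,-0.119],[1,0,0,0,0,0,-0.119],[1,0,0,0,0,0,-0.119],[1,0,0,0,0,0,-0.119],[1,0,0,0,0,0,-0.119],[1,0,0,0,0,0,-0.119],[1,0,0,0,0,0,-0.119],[1,0,0,0,0,0,0],[1,0,0,0,0,0,0]],
  ],
)

```text
t: 36.45
tool_pos: [0.6213, 0.1619, 0.1078]
orientation: [1.245, 2.881, 0.006]
force: [8.0, 3.9, -2.5]
opening: 0.016
```

```bash
python3 -c "
from h import *
rep('b')"
```

```text
(36.45, array([621.3, 161.9, 107.8]), array([1.245, 2.881, 0.006]), array([ 8. ,  3.9, -2.5]), 16.0) jaw 43.3 to b d [  31.  -143.5   -1.8] rad to start/mid/end [0.955, -0.001, -1.043]
```

Request:
servo_tool(
  plan=[
    [[0,0,0,0,0,0,0],[0,0,0,0,0,0,0],[0,0,0,0,0,0,0],[0,0,0,25,0,0,0],[0,0,0,30,0,0,0],[0,5,-23,0,0,0,0.136],[0,5,-23,0,0,0,0.136],[0,5,-23,0,0,0,0.136],[0,6,-24,0,0,0,0.136],[0,6,-24,0,0,0,0.136],[0,6,-24,0,0,0,0.136],[0,0,0,0,0,0,0.136]],
  ],
)

```text
t: 37.65
tool_pos: [0.6525, 0.0166, 0.1614]
orientation: [0.219, -3.133, 0.002]
force: [-0.2, 1.2, 0.2]
opening: 0.0464
```

Request:
servo_tool(
  plan=[
    [[0,0,0,0,0,0,0],[0,0,0,0,0,0,0]],
  ],
)

```text
t: 37.85
tool_pos: [0.6521, 0.0201, 0.1615]
orientation: [0.208, -3.134, -0.0]
force: [0.7, 0.6, 1.0]
opening: 0.0461
```

```bash
sed -i 's/C=np.array(\[.550,.068,0\])/C=np.array([.552,.071,0])/' h.py; python3 -c "
from h import *
rep('b')"
```

```text
(37.85, array([652.1,  20.1, 161.5]), array([ 0.208, -3.134, -0.   ]), array([0.7, 0.6, 1. ]), 46.1) jaw 97.6 to b d [  2.2   1.3 -55.5] rad to start/mid/end [0.007, -0.949, -1.991]
```

Request:
servo_tool(
  plan=[
    [[0,2,1,-25,0,0,0],[0,0,0,-20,0,0,0],[0,0,0,-10,0,0,0],[0,0,0,0,0,0,0],[1,0,0,0,0,0,0],[1,0,0,0,0,0,0],[1,0,0,0,0,0,0],[1,0,0,0,0,0,0],[1,0,0,0,0,0,0]],
  ],
)

```text
t: 38.75
tool_pos: [0.6548, 0.0208, 0.1075]
orientation: [-0.214, 3.133, -0.0]
force: [0.2, -0.0, 2.1]
opening: 0.0156
```

```bash
python3 -c "
from h import *
rep('b')"
```

```text
(38.75, array([654.8,  20.8, 107.5]), array([-0.214,  3.133, -0.   ]), array([ 0.2, -0. ,  2.1]), 15.6) jaw 97.8 to b d [-0.5  0.6 -1.5] rad to start/mid/end [0.003, -0.953, -1.995]
```

Well centred. Turn b to half-way.

Request:
servo_tool(
  plan=[
    [[1,0,0,0,0,0,-0.119],[1,0,0,0,0,0,-0.119],[1,0,0,0,0,0,-0.119],[1,0,0,0,0,0,-0.119],[1,0,0,0,0,0,-0.119],[1,0,0,0,0,0,-0.119],[1,0,0,0,0,0,-0.119],[1,0,0,0,0,0,-0.119],[1,0,0,0,0,0,0],[1,0,0,0,0,0,0]],
  ],
)

```text
t: 39.75
tool_pos: [0.6551, 0.0218, 0.1075]
orientation: [1.24, 2.885, 0.003]
force: [1.9, 5.6, 1.7]
opening: 0.0161
```

```bash
python3 -c "
from h import *
rep('d')"
```

```text
(39.75, array([655.1,  21.8, 107.5]), array([1.24 , 2.885, 0.003]), array([1.9, 5.6, 1.7]), 16.1) jaw 43.5 to d d [-205.4   98.8   -1.5] rad to start/mid/end [0.951, -0.005, -1.047]
```

Request:
servo_tool(
  plan=[
    [[0,0,0,0,0,0,0],[0,0,0,0,0,0,0],[0,0,0,0,0,0,0],[0,0,0,25,0,0,0],[0,0,0,30,0,0,0],[0,-34,16,0,0,0,0.136],[0,-34,16,0,0,0,0.136],[0,-34,16,0,0,0,0.136],[0,-34,17,0,0,0,0.136],[0,-34,17,0,0,0,0.136],[0,-35,17,0,0,0,0.136],[0,0,0,0,0,0,0.136]],
  ],
)

```text
t: 40.95
tool_pos: [0.4454, 0.1211, 0.1607]
orientation: [0.227, -3.131, -0.001]
force: [1.8, -0.1, 0.4]
opening: 0.0464
```

Request:
servo_tool(
  plan=[
    [[0,0,0,0,0,0,0],[0,0,0,0,0,0,0]],
  ],
)

```text
t: 41.15
tool_pos: [0.4497, 0.1196, 0.162]
orientation: [-0.208, 3.134, -0.0]
force: [0.3, 0.2, 0.7]
opening: 0.0465
```

```bash
python3 -c "
from h import *
rep('d')"
```

```text
(41.15, array([449.7, 119.6, 162. ]), array([-0.208,  3.134, -0.   ]), array([0.3, 0.2, 0.7]), 46.5) jaw 97.6 to d d [  0.   1. -56.] rad to start/mid/end [0.007, -0.95, -1.992]
```

Request:
servo_tool(
  plan=[
    [[0,0,1,-25,0,0,-0.03],[0,0,0,-20,0,0,0],[0,0,0,-10,0,0,0],[0,0,0,0,0,0,0],[1,0,0,0,0,0,0],[1,0,0,0,0,0,0],[1,0,0,0,0,0,0],[1,0,0,0,0,0,0],[1,0,0,0,0,0,0]],
  ],
)

```text
t: 42.05
tool_pos: [0.45, 0.12, 0.1075]
orientation: [-0.167, 3.136, -0.003]
force: [-0.0, -5.3, 2.5]
opening: 0.0163
```

```bash
python3 -c "
from h import *
rep('d')"
```

```text
(42.05, array([450. , 120. , 107.5]), array([-1.670e-01,  3.136e+00, -3.000e-03]), array([-0. , -5.3,  2.5]), 16.3) jaw 96.1 to d d [-0.3  0.6 -1.5] rad to start/mid/end [0.033, -0.923, -1.965]
```

Request:
servo_tool(
  plan=[
    [[1,0,-1,0,0,0,-0.115],[1,0,0,0,0,0,-0.115],[1,0,0,0,0,0,-0.115],[1,0,0,0,0,0,-0.115],[1,0,0,0,0,0,-0.115],[1,0,0,0,0,0,-0.115],[1,0,0,0,0,0,-0.115],[1,0,0,0,0,0,-0.115],[1,0,0,0,0,0,0],[1,0,0,0,0,0,0]],
  ],
)

```text
t: 43.05
tool_pos: [0.4504, 0.1208, 0.1075]
orientation: [1.243, 2.883, 0.004]
force: [3.7, 3.1, -1.2]
opening: 0.0157
```

```bash
python3 -c "
from h import *
rep('a')"
```

```text
(43.05, array([450.4, 120.8, 107.5]), array([1.243, 2.883, 0.004]), array([ 3.7,  3.1, -1.2]), 15.7) jaw 43.4 to a d [  32.7 -140.2   -1.5] rad to start/mid/end [0.953, -0.003, -1.045]
```

Request:
servo_tool(
  plan=[
    [[0,0,0,0,0,0,0],[0,0,0,0,0,0,0],[0,0,0,0,0,0,0],[0,0,0,30,0,0,0],[0,0,0,40,0,0,0],[0,6,-45,20,0,0,0],[0,6,-45,0,0,0,0],[0,6,-45,0,0,0,0],[0,6,-45,0,0,0,0],[0,6,-45,0,0,0,0],[0,0,-45,0,0,0,0],[0,0,-45,0,0,0,0]],
  ],
)

```text
t: 44.25
tool_pos: [0.4789, -0.1971, 0.1967]
orientation: [-1.243, -2.885, 0.0]
force: [0.9, -0.6, 0.3]
opening: 0.0468
```

```bash
python3 -c "
from h import *
im=snap('top','t12',(250,120,400,240),5)
rep('a')"
```

```text
(44.3, array([ 478.3, -203.2,  196.7]), array([ 1.247,  2.882, -0.006]), array([-2.7, -3.4,  0.3]), 46.2) jaw 43.2 to a d [  4.8 183.8 -90.7] rad to start/mid/end [0.956, -0.0, -1.042]
```

View pics/t12.png

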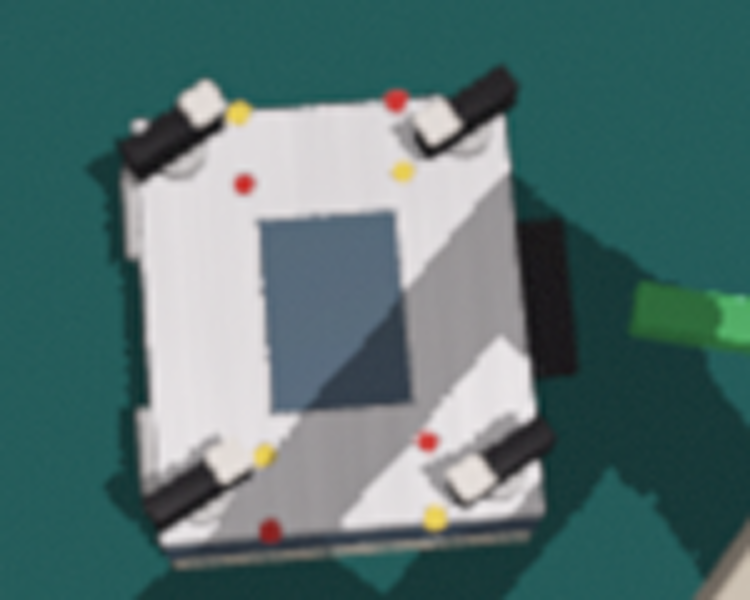

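Request:
servo_tool(
  plan=[
    [[0,1,37,-10,0,0,0],[0,1,37,-10,0,0,0],[0,1,37,-10,0,0,0],[0,1,37,-5,0,0,0],[0,1,36,0,0,0,0],[0,0,0,0,0,0,0],[0,0,0,0,0,0,0]],
  ],
)

```text
t: 45.0
tool_pos: [0.4842, -0.0107, 0.1617]
orientation: [1.24, 2.887, -0.001]
force: [-0.9, 0.1, -0.7]
opening: 0.0468
```

```bash
python3 -c "
from h import *
rep('a')"
```

```text
(45.0, array([484.2, -10.7, 161.7]), array([ 1.240e+00,  2.887e+00, -1.000e-03]), array([-0.9,  0.1, -0.7]), 46.8) jaw 43.5 to a d [ -1.1  -8.7 -55.7] rad to start/mid/end [0.951, -0.005, -1.047]
```

Request:
servo_tool(
  plan=[
    [[0,-1,-8,-20,0,0,0],[0,0,0,-25,0,0,0],[0,0,0,-10,0,0,0],[0,0,0,0,0,0,0],[1,0,0,0,0,0,0],[1,0,0,0,0,0,0],[1,0,0,0,0,0,0],[1,0,0,0,0,0,0],[1,0,0,0,0,0,0]],
  ],
)

```text
t: 45.9
tool_pos: [0.4839, -0.0191, 0.1074]
orientation: [1.242, 2.884, 0.001]
force: [0.3, 0.6, 2.1]
opening: 0.0159
```

```bash
python3 -c "
from h import *
rep('a')"
```

```text
(45.9, array([483.9, -19.1, 107.4]), array([1.242e+00, 2.884e+00, 1.000e-03]), array([0.3, 0.6, 2.1]), 15.9) jaw 43.4 to a d [-0.8 -0.3 -1.4] rad to start/mid/end [0.953, -0.004, -1.046]
```

Request:
servo_tool(
  plan=[
    [[1,0,0,0,0,0,-0.12],[1,0,0,0,0,0,-0.12],[1,0,0,0,0,0,-0.12],[1,0,0,0,0,0,-0.12],[1,0,0,0,0,0,-0.12],[1,0,0,0,0,0,-0.12],[1,0,0,0,0,0,-0.12],[1,0,0,0,0,0,-0.12],[1,0,0,0,0,0,-0.12],[1,0,0,0,0,0,0],[1,0,0,0,0,0,0]],
  ],
)

```text
t: 47.0
tool_pos: [0.4851, -0.0188, 0.1074]
orientation: [2.547, 1.835, 0.006]
force: [8.1, 0.9, -2.7]
opening: 0.0161
```

```bash
python3 -c "
from h import *
rep('c'); print(monitor.read_state()['wrist_torque'])"
```

```text
(47.0, array([485.1, -18.8, 107.4]), array([2.547, 1.835, 0.006]), array([ 8.1,  0.9, -2.7]), 16.1) jaw -18.4 to c d [135.8 180.2  -1.4] rad to start/mid/end [2.032, 1.076, 0.034]
[ 0.20781426 -1.28312312  0.54164372]
```

Request:
servo_tool(
  plan=[
    [[0,0,0,0,0,0,0],[0,0,0,0,0,0,0],[0,0,0,0,0,0,0],[0,0,0,25,0,0,0],[0,0,0,30,0,0,0],[0,22,30,0,0,0,0.148],[0,22,30,0,0,0,0.148],[0,23,30,0,0,0,0.148],[0,23,30,0,0,0,0.148],[0,23,30,0,0,0,0.148],[0,23,30,0,0,0,0.148],[0,0,0,0,0,0,0.148]],
  ],
)

```text
t: 48.2
tool_pos: [0.6203, 0.1643, 0.1603]
orientation: [-1.293, -2.862, -0.001]
force: [-0.4, -0.7, -1.0]
opening: 0.0462
```

Request:
servo_tool(
  plan=[
    [[0,0,0,0,0,0,0.04],[0,0,0,0,0,0,0],[0,0,0,0,0,0,0]],
  ],
)

```text
t: 48.5
tool_pos: [0.6191, 0.1607, 0.1615]
orientation: [-1.251, -2.881, 0.001]
force: [-1.2, -0.1, -0.2]
opening: 0.0464
```

```bash
python3 -c "
from h import *
rep('c')"
```

```text
(48.5, array([619.1, 160.7, 161.5]), array([-1.251e+00, -2.881e+00,  1.000e-03]), array([-1.2, -0.1, -0.2]), 46.4) jaw 43.1 to c d [  1.8   0.7 -55.5] rad to start/mid/end [0.959, 0.002, -1.04]
```

Request:
servo_tool(
  plan=[
    [[0,2,1,-20,0,0,0],[0,0,0,-25,0,0,0],[0,0,0,-10,0,0,0],[0,0,0,0,0,0,0],[1,0,0,0,0,0,0],[1,0,0,0,0,0,0],[1,0,0,0,0,0,0],[1,0,0,0,0,0,0],[1,0,0,0,0,0,0]],
  ],
)

```text
t: 49.4
tool_pos: [0.6217, 0.1619, 0.1075]
orientation: [1.248, 2.882, 0.001]
force: [-0.0, -0.1, 3.7]
opening: 0.0158
```

Request:
servo_tool(
  plan=[
    [[1,0,0,0,0,0,-0.12],[1,0,0,0,0,0,-0.12],[1,0,0,0,0,0,-0.12],[1,0,0,0,0,0,-0.12],[1,0,0,0,0,0,-0.12],[1,0,0,0,0,0,-0.12],[1,0,0,0,0,0,-0.12],[1,0,0,0,0,0,-0.12],[1,0,0,0,0,0,-0.12],[1,0,0,0,0,0,0],[1,0,0,0,0,0,0]],
  ],
)

```text
t: 50.5
tool_pos: [0.6227, 0.162, 0.1076]
orientation: [2.549, 1.834, 0.004]
force: [5.5, 1.6, -0.3]
opening: 0.0157
```

```bash
python3 -c "
from h import *
rep('b'); print(monitor.read_state()['wrist_torque'])"
```

```text
(50.5, array([622.7, 162. , 107.6]), array([2.549, 1.834, 0.004]), array([ 5.5,  1.6, -0.3]), 15.7) jaw -18.5 to b d [  31.6 -140.6   -1.6] rad to start/mid/end [2.034, 1.077, 0.036]
[-0.02606351 -0.80831517  0.45991254]
```

Screw c is at its stop (torque 0.46 N m). On to b.

Request:
servo_tool(
  plan=[
    [[0,0,0,0,0,0,0],[0,0,0,0,0,0,0],[0,0,0,0,0,0,0],[0,0,0,25,0,0,0],[0,0,0,30,0,0,0],[0,6,-23,0,0,0,0.148],[0,6,-23,0,0,0,0.148],[0,5,-23,0,0,0,0.148],[0,5,-24,0,0,0,0.148],[0,5,-24,0,0,0,0.148],[0,5,-24,0,0,0,0.148],[0,0,0,0,0,0,0.148]],
  ],
)

```text
t: 51.7
tool_pos: [0.6534, 0.0176, 0.1614]
orientation: [-1.306, -2.857, 0.002]
force: [-0.2, -0.1, -0.5]
opening: 0.0464
```

Request:
servo_tool(
  plan=[
    [[0,0,0,0,0,0,0.04],[0,0,0,0,0,0,0],[0,0,0,0,0,0,0]],
  ],
)

```text
t: 52.0
tool_pos: [0.6531, 0.0209, 0.1615]
orientation: [-1.256, -2.879, 0.0]
force: [-0.9, 0.3, -0.2]
opening: 0.0463
```

```bash
python3 -c "
from h import *
rep('b')"
```

```text
(52.0, array([653.1,  20.9, 161.5]), array([-1.256, -2.879,  0.   ]), array([-0.9,  0.3, -0.2]), 46.3) jaw 42.9 to b d [  1.2   0.5 -55.5] rad to start/mid/end [0.962, 0.006, -1.036]
```

Request:
servo_tool(
  plan=[
    [[0,1,1,-20,0,0,0],[0,0,0,-25,0,0,0],[0,0,0,-10,0,0,0],[0,0,0,0,0,0,0],[1,0,0,0,0,0,0],[1,0,0,0,0,0,0],[1,0,0,0,0,0,0],[1,0,0,0,0,0,0],[1,0,0,0,0,0,0]],
  ],
)

```text
t: 52.9
tool_pos: [0.655, 0.022, 0.1076]
orientation: [1.254, 2.879, 0.001]
force: [1.3, 1.3, 2.3]
opening: 0.0158
```

Request:
servo_tool(
  plan=[
    [[1,0,0,0,0,0,-0.12],[1,0,0,0,0,0,-0.12],[1,0,0,0,0,0,-0.12],[1,0,0,0,0,0,-0.12],[1,0,0,0,0,0,-0.12],[1,0,0,0,0,0,-0.12],[1,0,0,0,0,0,-0.12],[1,0,0,0,0,0,-0.12],[1,0,0,0,0,0,-0.12],[1,0,0,0,0,0,0],[1,0,0,0,0,0,0]],
  ],
)

```text
t: 54.0
tool_pos: [0.6563, 0.0223, 0.1076]
orientation: [2.554, 1.825, 0.006]
force: [8.0, 1.8, -3.1]
opening: 0.016
```

```bash
python3 -c "
from h import *
rep('d'); print(monitor.read_state()['wrist_torque'])"
```

```text
(54.0, array([656.3,  22.3, 107.6]), array([2.554, 1.825, 0.006]), array([ 8. ,  1.8, -3.1]), 16.0) jaw -18.9 to d d [-206.6   98.3   -1.6] rad to start/mid/end [2.04, 1.084, 0.042]
[ 0.2322802  -1.29812243  0.72332726]
```

Request:
servo_tool(
  plan=[
    [[0,0,0,0,0,0,0],[0,0,0,0,0,0,0],[0,0,0,0,0,0,0],[0,0,0,25,0,0,0],[0,0,0,30,0,0,0],[0,-34,16,0,0,0,0.148],[0,-34,16,0,0,0,0.148],[0,-34,16,0,0,0,0.148],[0,-34,16,0,0,0,0.148],[0,-34,17,0,0,0,0.148],[0,-35,17,0,0,0,0.148],[0,0,0,0,0,0,0.148]],
  ],
)

```text
t: 55.2
tool_pos: [0.4453, 0.1213, 0.1608]
orientation: [-1.305, -2.855, 0.001]
force: [0.4, -0.9, -0.4]
opening: 0.0468
```

Request:
servo_tool(
  plan=[
    [[0,0,0,0,0,0,0.05],[0,0,0,0,0,0,0],[0,0,0,0,0,0,0]],
  ],
)

```text
t: 55.5
tool_pos: [0.4493, 0.1197, 0.1617]
orientation: [1.249, 2.883, -0.0]
force: [-0.2, 0.4, -1.1]
opening: 0.0467
```

```bash
python3 -c "
from h import *
rep('d')"
```

```text
(55.5, array([449.3, 119.7, 161.7]), array([ 1.249,  2.883, -0.   ]), array([-0.2,  0.4, -1.1]), 46.7) jaw 43.2 to d d [  0.4   0.9 -55.7] rad to start/mid/end [0.957, 0.001, -1.041]
```

Request:
servo_tool(
  plan=[
    [[0,0,1,-20,0,0,0],[0,0,0,-25,0,0,0],[0,0,0,-10,0,0,0],[0,0,0,0,0,0,0],[1,0,0,0,0,0,0],[1,0,0,0,0,0,0],[1,0,0,0,0,0,0],[1,0,0,0,0,0,0],[1,0,0,0,0,0,0]],
  ],
)

```text
t: 56.4
tool_pos: [0.45, 0.1212, 0.1074]
orientation: [1.245, 2.883, 0.002]
force: [0.4, 2.5, 2.2]
opening: 0.0159
```

Request:
servo_tool(
  plan=[
    [[1,0,0,0,0,0,-0.12],[1,0,0,0,0,0,-0.12],[1,0,0,0,0,0,-0.12],[1,0,0,0,0,0,-0.12],[1,0,0,0,0,0,-0.12],[1,0,0,0,0,0,-0.12],[1,0,0,0,0,0,-0.12],[1,0,0,0,0,0,-0.12],[1,0,0,0,0,0,-0.12],[1,0,0,0,0,0,0],[1,0,0,0,0,0,0]],
  ],
)

```text
t: 57.5
tool_pos: [0.4516, 0.1214, 0.1075]
orientation: [2.549, 1.833, 0.008]
force: [12.1, 3.3, -7.1]
opening: 0.0158
```

```bash
python3 -c "
from h import *
rep('d'); print(monitor.read_state()['wrist_torque'])"
```

```text
(57.5, array([451.6, 121.4, 107.5]), array([2.549, 1.833, 0.008]), array([12.1,  3.3, -7.1]), 15.8) jaw -18.6 to d d [-1.9 -0.8 -1.5] rad to start/mid/end [2.035, 1.078, 0.036]
[ 0.38030608 -1.74150734  0.60215789]
```

Release, back off, and check.

Request:
servo_tool(
  plan=[
    [[0,0,0,0,0,0,0],[0,0,0,0,0,0,0],[0,0,0,0,0,0,0],[0,0,0,30,0,0,0],[0,0,0,40,0,0,0],[0,6,-45,20,0,0,0],[0,6,-45,0,0,0,0],[0,6,-45,0,0,0,0],[0,6,-45,0,0,0,0],[0,6,-45,0,0,0,0],[0,0,-45,0,0,0,0],[0,0,-45,0,0,0,0]],
  ],
)

```text
t: 58.7
tool_pos: [0.4788, -0.196, 0.1966]
orientation: [-2.551, -1.833, 0.0]
force: [0.1, 0.3, 0.3]
opening: 0.0465
```

Request:
servo_tool(
  plan=[
    [[0,0,0,0,0,0,0],[0,0,0,0,0,0,0]],
  ],
)

```text
t: 58.9
tool_pos: [0.4788, -0.1948, 0.1963]
orientation: [-2.553, -1.829, 0.0]
force: [-0.5, 0.3, -0.1]
opening: 0.0466
```

```bash
python3 -c "
from h import *
im=snap('top','t13',(240,110,400,240),5); print(st())"
```

```text
(58.95, array([ 479. , -193.7,  196.3]), array([-2.551, -1.831,  0.   ]), array([ 0.2, -0.5,  0.4]), 46.5)
```

View pics/t13.png

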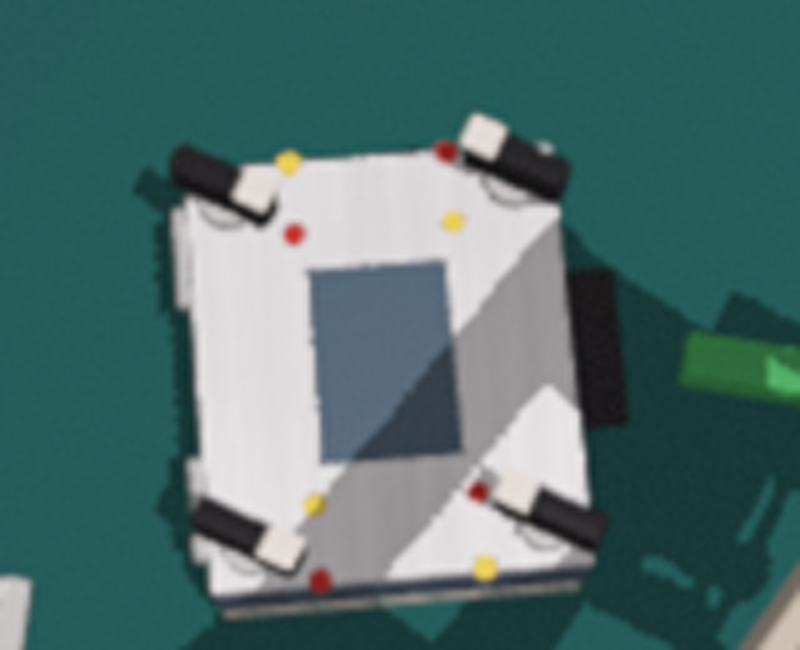

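```bash
python3 -c "
from plant import job; print(job.close_job())"
```

```text
the job is handed in; nothing more can be done
None
```

The job is done and handed in at about 59 s on the robot's clock, well inside the 210 s limit.

- **Bars:** All four cream bars are on the chamber floor. The last picture before closing showed them lying flat with gaps between them. I left the green bars alone.
- **Lid:** I pushed it shut slowly from behind. The fingertips stopped at 82 mm above the bench, the height of a shut lid, with 20 N of contact force.
- **Screws:** I turned them in the order a, c, b, d, first to the yellow marks and then to the stops. A picture between the passes showed all four at yellow. At the stops the torque rose to 0.46–0.72 N m, against about 0.12 N m needed to turn a screw.
- **Last check:** The final picture shows all four pointers at red, the lid shut and the gripper clear. I did not compare the jar, screwdriver and caliper with the first pictures.
- **Disagreements:** The chamber turned out to be 2–3 mm from where I first measured it. I corrected this after feeling up to 11 N of sideways force on the first two screws. The jaws also ended about 2° past the calculated stop angle, which I put down to give in the grip while pressing on the stop.

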